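Load a plant-specimen pack into the bench press and put its lever in float

TASK

Take the slatted wooden specimen pack out of the black tray, set it down flat on the bed of the hydraulic press in front of the raised head, its slats pointing in under the head, and let go of it. Then slide it in under the head until it is fully home against the rear fence, square and centred, and push the control lever forward through lower and on over the stiff detent into the float notch so that the head sinks by itself and rests on the pack. Leave lever and pack so, and do not knock over or push about the bottle, the pot and the jar.

Things in the scene. Friction and masses are not known exactly. Their poses are not given: they have to be found in the camera images.
- bed_mid (a point): Top of the press's steel bed straight below the head's centre, 40 mm above the bench; home for the pack is centred here. Frame = the press's frame: x from the robot's side to the rear fence, y left, z up; turned up to 0.2 rad. In it the bed spans x -185 to 85, y -150 to 150 mm; the open loading apron in front of the head is x -185 to -43 mm.
- fence_mid (a point): Middle of the front face of the rear fence, a dark bar 170 mm wide and 30 mm high across the bed, 60 mm behind bed_mid. The pack is home when its long side (170 mm) lies against it.
- press: Bench-top hydraulic press: two 30 mm chrome columns at y = -125 and 125 mm, white crosshead over the head at x -48 to 48, y -145 to 145 mm, 235 to 290 mm above the bench, cylinder on top up to 330 mm. Low power pack behind the fence, its pump off. Origin on the bench below bed_mid, same axes.
- head_face (a point): Centre of the underside of the press head, a dark steel plate 85 mm (x) by 140 mm (y), 22 mm thick, on a 40 mm ram. Raised, it is 74 mm above the bed, 28 mm above the top of a pack lying there: too low for a gripper standing upright over the pack's middle. It weighs 25 N.
- head (a joint): How far the head has sunk, in m: 0 raised, 0.028 resting on the pack, 0.062 lowest. It stays up until the lever goes over the float detent (pump off: raise and lower do nothing), then sinks by itself at about 27 mm/s.
- pack_mid (a point): Centre of the specimen pack: 120 mm (its x) by 170 mm (y) by 46 mm high, 0.4 to 0.7 kg. Plywood board, card sheets, wooden lattice. Its top layer is three slats along x, 120 mm long, 26 wide, 16 thick, at y = -68, 0, 68 mm, with 42 mm gaps; below them two 24 mm wide slats along y at x = -32 and 32 mm. Ends alike. Starts in the tray, centre 27 mm above the bench.
- slat_mid (a point): Centre of the top face of the pack's middle slat, 23 mm above pack_mid; axes as pack_mid. The slat can be pinched across its 26 mm (along y) from above here, over the pack's centre of mass, or near either end (60 mm away along x) with the fingers slanting in by 30 to 45 degrees. Card lies 24 mm below this face.
- tray: Black plastic nursery tray, fixed, that holds the pack at the start: outside 160 mm (its x) by 212 mm (y), walls 56 mm high (6 mm above the pack's top) and 4 mm thick, rim 8 mm outward, floor 4 mm. Origin at the centre of its underside, x along the pack's slats.
- lever (a joint): Angle of the control lever in rad, growing as it is pushed forward (press +x): about 0 hold (start), negative raise, 0.2 to 0.35 lower, 0.54 float; stops at -0.30 and 0.62. A light spring brings it back to hold (up to 3 N at the knob); from 0.36 a stiff detent takes about 15 N; past 0.48 it falls into the float notch and stays there. Let go short of that it springs back.
- lever_knob (a point): Centre of the black ball knob, 42 mm in diameter, at the top of the control lever, 150 mm from its pivot on a 12 mm steel rod. At joint value q the lever leans q - 0.15 rad forward of upright: the knob is 260 mm above the bench at hold, 251 mm in float.
- lever_pivot (a point): Pivot of the control lever on the grey valve block left of the bed: x = -110, y = 215 mm in the press's frame, 112 mm above the bench. The lever swings in the press's x-z plane.
- wash_bottle: White plastic bottle with a grey cap, 64 mm in diameter, 170 mm high, standing; origin at the centre of its foot. A bystander.
- pot: Empty black plastic plant pot, 92 mm at the rim, 85 mm high, standing; origin at the centre of its foot. A bystander.
- jar: Glass jar with a white lid, 72 mm in diameter, 85 mm high, standing; origin at the centre of its foot. A bystander.
Things that resemble listed ones, but are neither listed nor needed, are in the scene too. Of the things that look like the part that bears pack_mid, the middle-sized one is meant.

How it is judged (in metres and radians):
On the way, in this order (a step that is already met when the one before it is completed fails the run):
1. the pack lies flat on the press bed in front of the head, let go (x of pack_mid in the frame of bed_mid between -0.16 and -0.03 m and y of pack_mid in the frame of bed_mid between -0.06 and 0.06 m and z of pack_mid in the frame of bed_mid between 0.017 and 0.029 m and angle between pack_mid's own z axis and vertical below 0.08 rad and contact force between the fingers and pack below 0.2 N and linear speed of pack below 0.02 m/s), for 0.2 s.
2. the pack is home against the fence, square and centred under the head, with the head still raised (x of pack_mid in the frame of bed_mid between -0.008 and 0.008 m and y of pack_mid in the frame of bed_mid between -0.015 and 0.015 m and z of pack_mid in the frame of bed_mid between 0.017 and 0.029 m and angle between the x axis of pack_mid and the x axis of bed_mid, either way round below 0.1 rad and angle between pack_mid's own z axis and vertical below 0.08 rad and value of joint head below 0.006 m), for 0.2 s.
3. the lever is in the float notch (value of joint lever above 0.5 rad), for 0.2 s.
At the end, for the whole second after the job is handed in: The lever stands in the float notch (beyond 0.50 rad), the head has sunk 22 to 34 mm and rests on the pack, and the pack lies flat on the bed, home against the fence within 8 mm, centred under the head within 15 mm and square within 0.1 rad; all at rest (x of pack_mid in the frame of bed_mid between -0.008 and 0.008 m and y of pack_mid in the frame of bed_mid between -0.015 and 0.015 m and z of pack_mid in the frame of bed_mid between 0.017 and 0.029 m and angle between the x axis of pack_mid and the x axis of bed_mid, either way round below 0.1 rad and angle between pack_mid's own z axis and vertical below 0.08 rad and value of joint lever above 0.5 rad and value of joint head between 0.022 and 0.034 m and linear speed of pack below 0.02 m/s and velocity of joint head below 0.01 m/s); the robot touches nothing.
It fails at once if the wash bottle is pushed more than 30 mm away or tipped (distance of wash_bottle from where it was at the start of the episode above 0.03 m or angle between wash_bottle's own z axis and vertical above 0.4 rad).
It fails at once if the pot is pushed more than 30 mm away or tipped (distance of pot from where it was at the start of the episode above 0.03 m or angle between pot's own z axis and vertical above 0.4 rad).
It fails at once if the jar is pushed more than 30 mm away or tipped (distance of jar from where it was at the start of the episode above 0.03 m or angle between jar's own z axis and vertical above 0.4 rad).
It also fails if it takes over 67 s, if anything falls off the work surface, if the arm or the gripper's body presses on something with over 40 N, if the wrist force passes 120 N, or if a joint passes its speed limit or range.

ROBOT

A 7-joint arm with a two-finger parallel gripper is mounted at the origin on the work surface. World frame = base frame: x ahead of the robot, y to its left, z up, the work surface at z = 0. Lengths are in m, angles in degrees, forces in N, time in s.
With the tool pointing down it reaches from about 0.425 to 0.825 m from the base axis. Payload 3.6 kg.
Tool frame: the origin (TCP) lies midway between the tips of the shut fingers; the grasp point (between the pads) lies 19 mm behind it; z points along the fingers, y is the line along which they close (so a half turn about z gives the same grasp; the last joint's range is limited). The gripper opens to 85 mm and grips with 20 to 120 N. Pads are 22 mm wide; open, the fingers measure 114 mm over their backs; the gripper's body (76 mm by 85 mm) begins 54 mm behind the grasp point. The pads swing forward as they close: fully open they stand 13 mm farther back than shut.
Start: joints at [-64.945, 35.231, -0.722, 81.555, 0.464, 63.22, -2.315], TCP at [0.291, 0.581, 0.231] pointing down, gripper open.
Joint ranges: [-178.69, 178.69], [-17.37, 117.87], [-77.05, 75.6], [15.02, 138.74], [-78.02, 258.01], [0.78, 113.62], [-162.83, 162.83]. Speed limits (degrees/s): [159.86, 159.86, 180, 180, 180, 180, 180].

INTERFACE

Orientations are given as [roll, pitch, yaw] about the fixed x, y, z axes, in that order (R = Rz(yaw) Ry(pitch) Rx(roll)).
In Python, from rig import env gives the robot as it stands.
- The arm moves only by the shell command python3 -m jog 'ROWS' [FORCE]. ROWS is JSON, a list of rows, each a list of 7 numbers: the shift along the world's x, y, z in cm, then the turn, a rotation vector about the world's x, y, z in rad, then the finger opening in cm, from 0 to 8.54. In form: [[dx, dy, dz, wx, wy, wz, gripper], ...]. A call has 1 to 8 rows; each row shifts and turns the commanded pose from where the row before left it; what a row does not reach is not made up. A row lasts 1/10 s, in which the tool goes at most 50 mm and 8.59 degrees, less where a joint would pass 70% of its speed; a pose out of reach is approached as far as the arm can. A call with a gripper value outside its range is refused whole. The fingers move at their own pace and stop on an object; FORCE is the grip in N (left out, the last holds). Time passes only in rows, so rows that do not move let the fingers close. It gives the time, the measured TCP pose, the force, the opening and the grip force at its end, in the units of the state.
- env.get_obs(): the state, without advancing time (a new reading comes with each control period).
- env.snapshot(name): name is "scene" or "top"; returns a dict with "frame" (384x512x3 uint8, red, green, blue), "mtx" (3x3 intrinsics, pixels), "rvec" (rotation vector, rad) and "tvec" (3), from world to camera coordinates, as OpenCV has them. Camera axes: x right, y down, z forward; pixel columns grow to the right and rows downward; lengths in m; the calibration is good to about 2 mm. A picture is of the moment at which its call begins. There is no depth.
- env.hand_in(): hands the job in; it is judged then, once.
The state is a dict: "time": time; "joint_pos": joint angles; "joint_vel": joint speeds; "tau": joint torques, N m; "tool_pos": TCP position; "eef_rot": TCP orientation; "force": force on the tool from outside, world axes, zero at the start; "torque": the same for the moment, N m; "opening": finger opening in m; "gripper_force": force on a finger pad.
Only numpy, scipy, OpenCV 4.12 (cv2) and the standard library are available. Lean on these libraries where they do the work, as an engineer would, in place of code of your own. Each camera call takes 0.05 s, during which the arm holds its last target. There are 200 camera calls.

## Working session

There is one attempt and no reset: what is moved stays moved. The work goes in short steps, Python scripts to look and compute and a shell command to move; the robot and the scene stay as the last step left them, time stands still between calls to the robot, and variables do not carry over. Pictures are saved under pics/ and viewed, at most 10 in all, crops included, and the job is handed in when it is done.

```bash
ls; mkdir -p pics; python3 - <<'E'
from rig import env
import cv2,numpy as np,pickle
for n in("scene","top"):
    s=env.snapshot(n);cv2.imwrite(f"pics/{n}0.png",s["frame"][:,:,::-1]);pickle.dump(s,open(f"{n}0.pkl","wb"))
    R=cv2.Rodrigues(s["rvec"])[0];print(n,-R.T@s["tvec"].ravel(),R[2],s["mtx"][0,0])
o=env.get_obs();print(o)
E
```

```text
pics
scene [ 0.83822822 -0.09412962  1.32108993] [-0.31902212  0.00843993 -0.94770969] 369.99811544652
top [ 0.12203633 -0.09748331  1.67181437] [ 0.21254083  0.01977967 -0.97695197] 436.55318641330246
{'time': 0.1, 'joint_pos': array([-64.94549619,  35.28470931,  -0.72301488,  81.63317814,
         0.46200495,  63.22059699,  -2.31613192]), 'joint_vel': array([-0.01293027, -0.07938298, -0.00662177, -0.14809374, -0.09436829,
        0.10141719,  0.06474983]), 'tau': array([ 1.65635913e-03, -4.70383894e+01,  2.60555651e-01, -1.71572113e+01,
        1.01132455e-02,  5.85107264e-03, -6.08100450e-06]), 'tool_pos': array([0.29043336, 0.58071967, 0.23023665]), 'eef_rot': array([-1.79864321e+02, -1.92403118e-04,  1.53428711e+02]), 'force': array([-0.32173196, -0.4957892 ,  0.0197293 ]), 'torque': array([ 0.03705773, -0.00438184, -0.01642953]), 'gripper_force': 0.0, 'opening': 0.0854307919708386}
```

View pics/scene0.png

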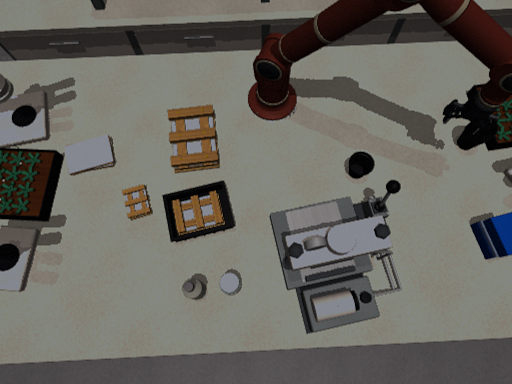

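View pics/top0.png

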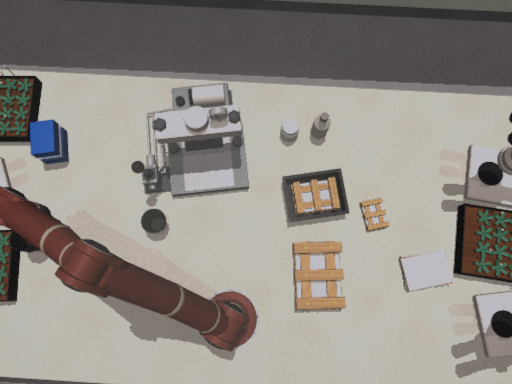

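The scene view shows the press around (330,250), the tray with the pack at (199,210) and the lever knob at (393,187). In the top view they are at (205,150), (316,195) and (138,167), the pot is at (153,221), the jar at (290,129) and the bottle at (322,125). I'll enlarge both views.

```bash
cat > h.py <<'E'
import cv2,numpy as np,pickle
from scipy.spatial.transform import Rotation as Ro
def ld(n): return pickle.load(open(n+".pkl","rb"))
def snap(n,tag):
    from rig import env
    s=env.snapshot(n);pickle.dump(s,open(f"{n}{tag}.pkl","wb"));return s
def ray(s,uv):
    R=cv2.Rodrigues(s["rvec"])[0];t=np.ravel(s["tvec"])
    uv=np.atleast_2d(np.float64(uv));d=np.c_[uv,np.ones(len(uv))]@np.linalg.inv(s["mtx"]).T@R
    return -R.T@t,d
def onz(s,uv,z):
    c,d=ray(s,uv);return c+d*((z-c[2])/d[:,2])[:,None]
def tri(s1,u1,s2,u2):
    A=[];b=[]
    for s,u in((s1,u1),(s2,u2)):
        c,d=ray(s,u);d=d[0]/np.linalg.norm(d[0]);P=np.eye(3)-np.outer(d,d);A.append(P);b.append(P@c)
    return np.linalg.lstsq(np.vstack(A),np.hstack(b),rcond=None)[0]
def proj(s,p): return cv2.projectPoints(np.float64(p).reshape(-1,1,3),np.float64(s["rvec"]),np.float64(s["tvec"]),s["mtx"],None)[0].reshape(-1,2)
def crop(s,x,y,w,h,k): return cv2.resize(s["frame"][y:y+h,x:x+w,::-1],None,fx=k,fy=k,interpolation=cv2.INTER_CUBIC)
E
python3 - <<'E'
from h import *
a,b=ld("scene0"),ld("top0")
# crops 4x
A=crop(a,265,170,150,165,3.6)[:590];B=crop(b,130,75,125,150,3.9)[:590]
H=max(A.shape[0],B.shape[0]);im=np.zeros((H,A.shape[1]+B.shape[1],3),np.uint8);im[:A.shape[0],:A.shape[1]]=A;im[:B.shape[0],A.shape[1]:]=B
print(im.shape,A.shape);im=cv2.resize(im,None,fx=min(1,800/im.shape[1]),fy=min(1,800/im.shape[1]));print(im.shape);cv2.imwrite("pics/press.png",im)
A=crop(a,155,170,90,80,4.4);B=crop(b,275,155,80,80,4.9);B=B[:A.shape[0]];
cv2.imwrite("pics/tray.png",np.hstack([A,B]));print(A.shape,B.shape)
for n,s in(("scene",a),("top",b)):
    hsv=cv2.cvtColor(s["frame"],cv2.COLOR_RGB2HSV);m=cv2.inRange(hsv,(8,110,110),(25,255,255))
    c,_=cv2.findContours(m,0,2)
    for k in c:
        if cv2.contourArea(k)>25:
            r=cv2.minAreaRect(k);print(n,np.round(r[0],1),np.round(r[1],1),round(r[2],1))
E
```

```text
(590, 1028, 3) (590, 540, 3)
(459, 800, 3)
(352, 396, 3) (352, 392, 3)
scene [137.2 208.7] [ 9.9 22.5] 74.1
scene [177.9 215.5] [30.8  6.9] 79.4
scene [201.3 209.7] [30.6 38.8] 76.8
scene [134.5 197. ] [ 9.8 22.1] 73.6
scene [132.9 188.5] [ 3.4 21.5] 73.3
scene [192.9 151.3] [20.2 46.5] 82.9
scene [191. 128.] [18.8 45.6] 83.2
scene [189.7 110.8] [ 7.4 44.6] 83.2
top [320.2 294.4] [26.3 47.2] 88.3
top [318.1 261. ] [37.4 47. ] 87.7
top [374.4 214. ] [29.  20.4] 75.4
top [303.1 196. ] [28.6 15.9] 78.7
top [324.9 193.6] [30.4 23.5] 80.5
```

View pics/press.png

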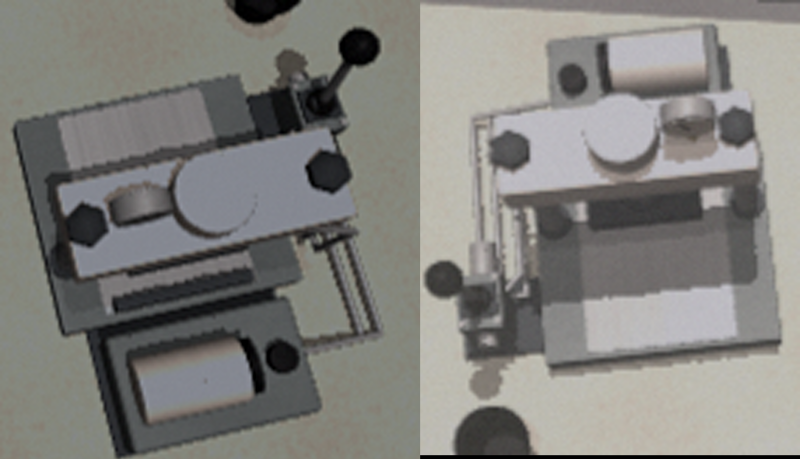

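View pics/tray.png

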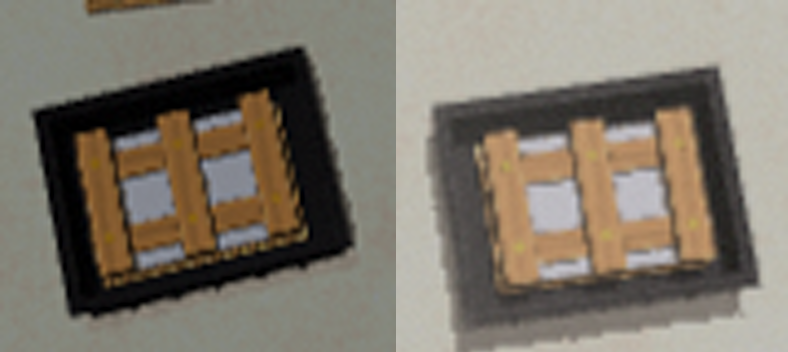

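```bash
cat > m.py <<'E'
from h import *
a,b=ld("scene0"),ld("top0")
S=lambda L:np.float64(L)/2.802+[265,170]
T=lambda L:(np.float64(L)-[420,0])/3.035+[130,75]
f=np.round
q=onz(a,S([(15,122),(238,75),(65,333)]),.04);print("bed corners",f(q,3))
e=q[1]-q[0];x=np.array([e[1],-e[0]]);x/=np.linalg.norm(x);print("yaw",np.arctan2(x[1],x[0]),np.linalg.norm(e),np.linalg.norm(q[2]-q[0]))
y=np.array([-x[1],x[0]]);print("bedmid est",(q[0]+q[1])[:2]/2+.185*x, q[2][:2]+x*-.085+y*.15)
for n,c in(("scene",onz(a,S([(57,183),(325,130),(355,218),(75,280)]),.29)),("top",onz(b,T([(497,110),(750,90),(760,178),(503,205)]),.29))):
    print("cross",n,f(c.mean(0),3),f(c[:,:2],3).tolist())
print("fence top front", f(onz(a,S([(110,299),(250,268)]),.07),3))
print("knob",tri(a,S([(359,47)]),b,T([(444,279)])))
U=lambda L:np.float64(L)/4.4+[155,170]
V=lambda L:(np.float64(L)-[396,0])/4.9+[275,155]
for s,p in((a,U([(157,118),(183,112),(214,262),(188,270)])),(b,V([(570,122),(602,118),(634,268),(602,273)]))):
    w=onz(s,p,.05);m=(w[2]+w[3]-w[0]-w[1])[:2]/2
    print("slat",f(w.mean(0),4),"yaw",np.arctan2(m[1],m[0]),np.linalg.norm(m))
print("tray rim",f(onz(a,U([(35,110),(300,48),(352,243),(75,315)]),.056).mean(0),4),f(onz(b,V([(433,103),(718,68),(757,285),(460,320)]),.056).mean(0),4))
for n,p,z in(("jar",(290,125),.085),("bottle",(323.5,117),.17),("pot",(153,219),.085)): print(n,f(onz(b,[p],z)[0],3))
E
python3 m.py
```

```text
bed corners [[ 0.498 -0.037  0.04 ]
 [ 0.45   0.255  0.04 ]
 [ 0.761  0.007  0.04 ]]
yaw 0.16305466073568853 0.29571445994921935 0.26678403538259826
bedmid est [0.65674881 0.13914723] [0.65314838 0.14121868]
cross scene [0.657 0.136 0.29 ] [[0.63, -0.01], [0.589, 0.268], [0.68, 0.284], [0.727, 0.001]]
cross top [0.646 0.134 0.29 ] [[0.679, 0.283], [0.719, 0.003], [0.616, -0.015], [0.569, 0.264]]
fence top front [[0.727 0.061 0.07 ]
 [0.699 0.23  0.07 ]]
knob [0.4905188  0.33016236 0.25566508]
slat [ 0.4857 -0.2971  0.05  ] yaw 0.19595671771143852 0.1300018489586922
slat [ 0.4753 -0.3011  0.05  ] yaw -2.9049309053955157 0.12089398903443288
tray rim [ 0.4771 -0.2917  0.056 ] [ 0.475  -0.2927  0.056 ]
jar [ 0.735 -0.185  0.085]
bottle [ 0.741 -0.301  0.17 ]
pot [0.341 0.302 0.085]
```

```bash
python3 -m jog '[[2,-1,4,0,0,-0.124,8.5],[2,-1,4,0,0,-0.124,8.5],[2,-1,4,0,0,-0.124,8.5],[2,-1,4,0,0,-0.124,8.5]]'
python3 -m jog '[[1,-4.8,0,0,0,-0.124,5.5],[1,-4.8,0,0,0,-0.124,5.5],[1,-4.8,0,0,0,-0.124,5.5],[1,-4.8,0,0,0,-0.124,5.5],[1,-4.8,0,0,0,-0.124,5.5],[1,-4.8,0,0,0,-0.124,5.5],[1,-4.8,0,0,0,-0.124,5.5],[1,-4.8,0,0,0,-0.124,5.5]]'
python3 -m jog '[[0.35,-4.8,0,0,0,-0.124,5.5],[0.35,-4.8,0,0,0,-0.124,5.5],[0.35,-4.8,0,0,0,-0.124,5.5],[0.35,-4.8,0,0,0,-0.124,5.5],[0.35,-4.8,0,0,0,-0.124,5.5],[0.35,-4.8,0,0,0,-0.124,5.5],[0.35,-4.8,0,0,0,-0.124,5.5],[0.35,-4.8,0,0,0,-0.124,5.5]]'
```

```text
time: 0.5
tool_pos: [0.3712, 0.5405, 0.3925]
eef_rot: [-179.9, 0.0, 124.7]
force: [0.6, 1.8, 0.7]
opening: 0.0851
gripper_force: 0.0
time: 1.3
tool_pos: [0.4504, 0.1553, 0.3911]
eef_rot: [-180.0, 0.0, 67.9]
force: [0.9, 0.1, -0.4]
opening: 0.0552
gripper_force: 0.0
time: 2.1
tool_pos: [0.4785, -0.2281, 0.391]
eef_rot: [-179.9, -0.0, 11.1]
force: [0.4, 0.5, -0.8]
opening: 0.0553
gripper_force: 0.0
```

```bash
python3 -m jog '[[0,-1.8,-4.5,0,0,0.01,5.5],[0,-1.8,-4.5,0,0,0,5.5],[0,-1.8,-4.5,0,0,0,5.5],[0,-1.7,-4.5,0,0,0,5.5],[0,0,-4.5,0,0,0,5.5],[0,0,-4.5,0,0,0,5.5],[0,0,-2,0,0,0,5.5]]'
python3 - <<'E'
from h import *
from rig import env
print(env.get_obs()["tool_pos"])
a=snap("scene","1");b=snap("top","1")
A=crop(a,155,170,90,80,4.4);B=crop(b,275,155,80,80,4.9)[:352]
cv2.imwrite("pics/tray1.png",np.hstack([A,B]))
E
```

```text
time: 2.8
tool_pos: [0.4764, -0.2954, 0.0967]
eef_rot: [-179.6, 0.3, 11.9]
force: [-0.5, -0.4, -0.2]
opening: 0.0554
gripper_force: 0.0
[ 0.47644354 -0.29543983  0.0966752 ]
```

View pics/tray1.png

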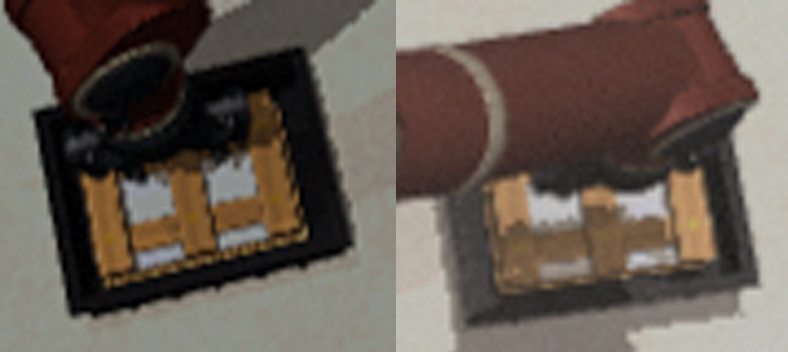

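The gripper is above the middle slat, which is at about (190,195) in the left half and (605,225) in the right half. The fingers straddle it, so I can go down and grip.

```bash
python3 -m jog '[[0,0,-3,0,0,0,5.5],[0,0,-2,0,0,0,5.5],[0,0,-1,0,0,0,5.5],[0,0,-0.5,0,0,0,5.5],[0,0,0,0,0,0,5.5],[0,0,0,0,0,0,5.5]]'
python3 -m jog '[[0,0,0,0,0,0,1.5],[0,0,0,0,0,0,1.5],[0,0,0,0,0,0,1.5],[0,0,0,0,0,0,1.5],[0,0,0,0,0,0,1.5],[0,0,0,0,0,0,1.5]]' 60
```

```text
time: 3.5
tool_pos: [0.4794, -0.2983, 0.0374]
eef_rot: [179.9, -0.1, 11.9]
force: [0.3, -0.2, 0.1]
opening: 0.0548
gripper_force: 0.0
time: 4.1
tool_pos: [0.4792, -0.2983, 0.0374]
eef_rot: [179.9, -0.1, 11.9]
force: [-1.3, 0.2, 5.4]
opening: 0.0244
gripper_force: 60.8
```

```bash
python3 -m jog '[[0,0,0.5,0,0,0,1.5],[0,0,1.5,0,0,0,1.5],[0,0,3,0,0,0,1.5],[0,0,4,0,0,0,1.5],[0,0,4,0,0,0,1.5],[0,0,3,0,0,0,1.5],[0,0,0,0,0,0,1.5],[0,0,0,0,0,0,1.5]]'
python3 - <<'E'
from h import *
a=snap("scene","2");b=snap("top","2")
A=crop(a,145,140,110,110,3.5);B=crop(b,265,135,110,110,3.5)
cv2.imwrite("pics/lift.png",np.hstack([A,B]))
E
```

```text
time: 4.9
tool_pos: [0.4781, -0.2966, 0.1957]
eef_rot: [-179.9, 0.0, 11.9]
force: [-1.0, 1.1, -7.5]
opening: 0.0242
gripper_force: 60.0
```

View pics/lift.png

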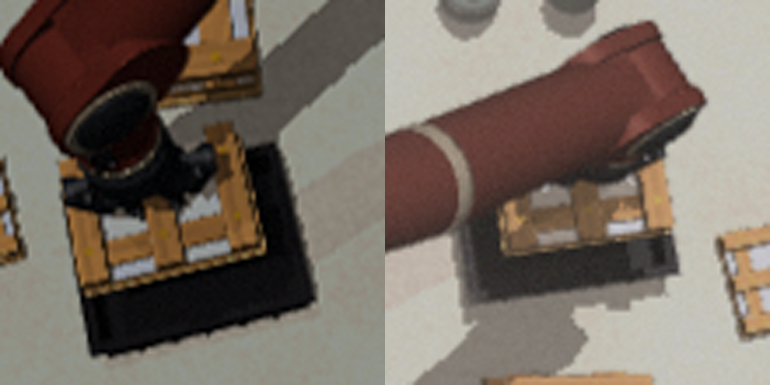

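The pack hangs level from the gripper. The far end of its middle slat is at (180,268) in the left half.

```bash
python3 - <<'E'
from h import *
a=ld("scene2");b=ld("top2")
U=lambda L:np.float64(L)/3.5+[145,140]
p=onz(a,U([(82,287),(262,247),(180,266),(235,123)]),.208);print(p.round(3))
e=p[1]-p[0];print("yaw",np.arctan2(-e[0],e[1]),np.linalg.norm(e))
B=lambda L:(np.float64(L)-[385,0])/3.5+[265,135]
print(onz(b,B([(675,230),(655,155)]),.208).round(3))
E
python3 -m jog '[[0.2,3.4,0,0,0,-0.005,1.5],[0.2,3.4,0,0,0,-0.005,1.5],[0.2,3.4,0,0,0,-0.005,1.5],[0.2,3.4,0,0,0,-0.005,1.5],[0.2,3.4,0,0,0,-0.005,1.5],[0.2,3.4,0,0,0,-0.005,1.5]]'
python3 -m jog '[[0.2,3.4,0,0,0,-0.005,1.5],[0.2,3.4,0,0,0,-0.005,1.5],[0.2,3.4,0,0,0,0,1.5],[0.2,3.4,0,0,0,0,1.5],[0.2,3.4,0,0,0,0,1.5],[0.2,3.4,0,0,0,0,1.5],[0,0,0,0,0,0,1.5],[0,0,0,0,0,0,1.5]]'
```

```text
[[ 0.554 -0.36   0.208]
 [ 0.525 -0.201  0.208]
 [ 0.539 -0.274  0.208]
 [ 0.406 -0.224  0.208]]
yaw 0.17676496581035708 0.16201453130863858
[[ 0.426 -0.387  0.208]
 [ 0.5   -0.366  0.208]]
time: 5.6
tool_pos: [0.4893, -0.0918, 0.1943]
eef_rot: [-179.9, 0.2, 10.2]
force: [0.6, 0.5, -7.0]
opening: 0.0243
gripper_force: 60.4
time: 6.4
tool_pos: [0.5013, 0.1114, 0.1942]
eef_rot: [180.0, 0.3, 9.8]
force: [-0.0, -0.5, -5.8]
opening: 0.0242
gripper_force: 60.6
```

```bash
python3 -m jog '[[0,0,-3,0,0,-0.008,1.5],[0,0,-3,0,0,0,1.5],[0,0,-3,0,0,0,1.5],[1,0.2,-1.5,0,0,0,1.5],[1.2,0.2,0,0,0,0,1.5],[1.2,0.2,0,0,0,0,1.5],[0.8,0.1,0,0,0,0,1.5],[0,0,0,0,0,0,1.5]]'
python3 -m jog '[[0,0,-0.5,0,0,0,1.5],[0,0,-0.3,0,0,0,1.5],[0,0,-0.2,0,0,0,1.5],[0,0,-0.1,0,0,0,1.5],[0,0,0,0,0,0,1.5]]'
```

```text
time: 7.2
tool_pos: [0.5458, 0.1161, 0.0909]
eef_rot: [179.9, -0.0, 9.1]
force: [0.5, 0.1, -7.0]
opening: 0.0243
gripper_force: 60.6
time: 7.7
tool_pos: [0.5445, 0.1174, 0.0801]
eef_rot: [-180.0, 0.0, 9.2]
force: [0.3, -0.5, -6.5]
opening: 0.0244
gripper_force: 60.7
```

```bash
python3 -m jog '[[0,0,-0.3,0,0,0,1.5],[0,0,-0.2,0,0,0,1.5],[0,0,-0.1,0,0,0,1.5],[0,0,0,0,0,0,1.5]]'
python3 -m jog '[[0,0,-0.1,0,0,0,1.5],[0,0,0,0,0,0,1.5]]'
```

```text
time: 8.1
tool_pos: [0.5446, 0.1173, 0.0741]
eef_rot: [-180.0, 0.0, 9.2]
force: [-0.6, 0.3, -5.2]
opening: 0.0241
gripper_force: 60.7
time: 8.3
tool_pos: [0.5449, 0.1173, 0.0736]
eef_rot: [-180.0, -0.0, 9.2]
force: [-0.3, 0.2, -5.6]
opening: 0.0243
gripper_force: 60.8
```

```bash
python3 -m jog '[[0,0,-0.1,0,0,0,1.5],[0,0,-0.1,0,0,0,1.5],[0,0,0,0,0,0,1.5]]'
python3 -m jog '[[0,0,-0.1,0,0,0,1.5],[0,0,0,0,0,0,1.5]]'
```

```text
time: 8.6
tool_pos: [0.5449, 0.1173, 0.0734]
eef_rot: [-179.9, -0.1, 9.2]
force: [-3.8, -0.0, 9.2]
opening: 0.0242
gripper_force: 62.5
time: 8.8
tool_pos: [0.5449, 0.1173, 0.0734]
eef_rot: [-179.9, -0.1, 9.2]
force: [-6.1, 0.9, 15.0]
opening: 0.0243
gripper_force: 63.2
```

```bash
python3 -m jog '[[0,0,0.2,0,0,0,1.5],[0,0,0,0,0,0,5.5],[0,0,0,0,0,0,5.5],[0,0,0,0,0,0,5.5],[0,0,0,0,0,0,5.5],[0,0,0.5,0,0,0,5.5],[0,0,1,0,0,0,5.5],[0,0,2,0,0,0,5.5]]'
python3 -m jog '[[-1,0,3,0,0,0,5.5],[-2,-1,3,0,0,0,5.5],[-3,-2,3,0,0,0,5.5],[-3,-4,0,0,0,0,5.5],[0,-4.5,0,0,0,0,5.5],[0,-4.5,0,0,0,0,5.5],[0,-4.5,0,0,0,0,5.5],[0,-3,0,0,0,0,5.5]]'
python3 - <<'E'
from h import *
a=snap("scene","3");b=snap("top","3")
A=crop(a,265,170,150,130,2.6);B=crop(b,130,95,130,130,2.6)
cv2.imwrite("pics/placed.png",np.hstack([A,B]))
E
```

```text
time: 9.6
tool_pos: [0.5439, 0.1173, 0.1072]
eef_rot: [180.0, 0.1, 9.2]
force: [0.7, 0.8, 0.4]
opening: 0.0553
gripper_force: 0.0
time: 10.4
tool_pos: [0.4544, -0.1215, 0.1987]
eef_rot: [179.9, -0.1, 8.9]
force: [0.5, -0.6, -0.2]
opening: 0.0548
gripper_force: 0.0
```

View pics/placed.png

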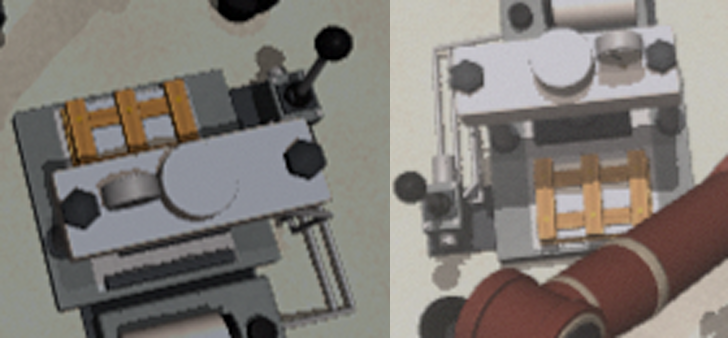

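The pack lies on the apron with its slats pointing under the head: slat ends at (73,101), (127,91) and (179,81) in the left half, bed front corners at (15,113) and (222,70).

```bash
cat > pr.py <<'E'
from h import *
O=np.array([.655,.137]);yw=.163
Rm=np.array([[np.cos(yw),-np.sin(yw)],[np.sin(yw),np.cos(yw)]])
toP=lambda w:(np.atleast_2d(w)[:,:2]-O)@Rm
toW=lambda p:np.atleast_2d(p)@Rm.T+O
E
python3 - <<'E'
from pr import *
a=ld("scene3");b=ld("top3")
U=lambda L:np.float64(L)/2.6+[265,170]
V=lambda L:(np.float64(L)-[390,0])/2.6+[130,95]
print("bed",toP(onz(a,U([(15,113),(222,70)]),.04)).round(4))
print("slat front ends scene",toP(onz(a,U([(73,101),(127,91),(179,81)]),.086)).round(4))
# middle-of-slat pixel strips in the top view, by mask
h=cv2.cvtColor(b["frame"],cv2.COLOR_RGB2HSV);m=cv2.inRange(h,(8,90,70),(25,255,255));ys,xs=np.nonzero(m);k=(ys>150)&(ys<190)&(xs>180)&(xs<235)
p=toP(onz(b,np.c_[xs[k],ys[k]],.086));print("top mask",k.sum(),p.min(0),p.max(0))
h=np.histogram(p[:,1],bins=np.arange(-.11,.12,.01));print(h[0])
h=cv2.cvtColor(a["frame"],cv2.COLOR_RGB2HSV);m=cv2.inRange(h,(8,90,70),(25,255,255));ys,xs=np.nonzero(m);k=(ys>195)&(ys<240)&(xs>280)&(xs<345)
p=toP(onz(a,np.c_[xs[k],ys[k]],.086));print("scene mask",k.sum(),p.min(0),p.max(0));print(np.histogram(p[:,1],bins=np.arange(-.11,.12,.01))[0])
t=onz(b,V([(594,155),(590,233)]),.086);print("mid slat top",toP(t).round(4))
E
```

```text
bed [[-0.1829 -0.1445]
 [-0.182   0.1511]]
slat front ends scene [[-0.1709 -0.0695]
 [-0.169   0.0042]
 [-0.1677  0.0758]]
top mask 850 [-0.18160855 -0.08387297] [-0.05667495  0.08016687]
[ 0  0 25 72 74 46 28 35 27 38 81 85 38 28 27 35 48 84 78  1  0  0]
scene mask 734 [-0.1738853  -0.09188069] [-0.0872705   0.07985959]
[ 0  8 47 66 72 37 20 23 22 38 65 70 30 20 21 20 44 66 65  0  0  0]
mid slat top [[-0.0589 -0.009 ]
 [-0.1747  0.006 ]]
```

```bash
python3 -m jog '[[0,3.75,0,0,0,0,6],[0,3.75,0,0,0,0,6],[0,3.75,0,0.018,-0.108,0,6],[0,3.75,0,0.018,-0.108,0,6],[0,3.75,0,0.018,-0.108,0,6],[0,3.75,0,0.018,-0.108,0,6],[0,0,0,0,0,0,6],[0,0,0,0,0,0,6]]'
python3 - <<'E'
from pr import *
from rig import env
o=env.get_obs();print(o["tool_pos"],o["joint_pos"].round(1),toP(o["tool_pos"]));R=Ro.from_euler("xyz",o["eef_rot"],degrees=True).as_matrix();print(R.T.round(3))
E
```

```text
time: 11.3
tool_pos: [0.4541, 0.1088, 0.1977]
eef_rot: [-179.8, -25.1, 9.3]
force: [-0.2, -0.8, 0.1]
opening: 0.0601
gripper_force: 0.0
[0.45412407 0.10877978 0.19768643] [-44.4  16.3  32.9 133.7 -43.4   9.9 -53.7] [[-0.20279285  0.00475182]]
[[ 0.894  0.146  0.424]
 [ 0.163 -0.987 -0.004]
 [ 0.418  0.072 -0.906]]
```

```bash
python3 -m jog '[[0,-0.45,-3,0,0,0,6],[0,0,-3,0,0,0,6],[0,0,-3,0,0,0,6],[0,0,-3,0,0,0,6],[0,0,-2,0,0,0,6],[0,0,-0.7,0,0,0,6],[0,0,0,0,0,0,6],[0,0,0,0,0,0,6]]'
python3 -m jog '[[0,0,-0.3,0,0,0,6],[0,0,0,0,0,0,6]]'
python3 -c "
from rig import env
from pr import *
o=env.get_obs();print(o['joint_pos'].round(1),toP(o['tool_pos']))"
```

```text
time: 12.1
tool_pos: [0.474, 0.1126, 0.1259]
eef_rot: [-179.9, -22.0, 9.3]
force: [0.2, 0.0, -0.9]
opening: 0.06
gripper_force: 0.0
time: 12.3
tool_pos: [0.4746, 0.1131, 0.1244]
eef_rot: [-180.0, -21.9, 9.3]
force: [-1.0, -1.0, -0.4]
opening: 0.0602
gripper_force: 0.0
[-24.1  25.4   8.6 132.9 -78.    0.8 -19.9] [[-0.18188839  0.00572238]]
```

```bash
python3 -m jog '[[0,0,1,-0.0155,0.094,0,6],[0,0,0,-0.0155,0.094,0,6],[-0.5,-0.3,0,-0.0155,0.094,0,6],[-0.5,-0.3,0,-0.0155,0.094,0,6],[-0.6,-0.3,0,0,0,0,6],[-0.6,0,0,0,0,0,6],[0,0,0,0,0,0,6],[0,0,0,0,0,0,6]]'
python3 -c "
from rig import env
from pr import *
o=env.get_obs();print(o['joint_pos'].round(1),toP(o['tool_pos']))"
```

```text
time: 13.1
tool_pos: [0.4546, 0.1062, 0.1143]
eef_rot: [-178.8, -4.9, 9.1]
force: [-0.8, 0.2, 0.3]
opening: 0.0601
gripper_force: 0.0
[-45.6  34.7  45.6 123.5 -48.   35.2 -46.5] [[-0.20271304  0.00212913]]
```

```bash
python3 -m jog '[[0,-0.2,-2,-0.01,0.06,0,6],[0,0,-2,0,0,0,6],[0,0,-1.4,0,0,0,6],[0,0,-0.7,0,0,0,6],[0,0,0,0,0,0,6],[0,0,0,0,0,0,6]]'
python3 -c "
from rig import env
from pr import *
o=env.get_obs();print(o['joint_pos'].round(1),toP(o['tool_pos']))"
```

```text
time: 13.7
tool_pos: [0.4561, 0.1041, 0.0538]
eef_rot: [-178.9, -1.5, 9.1]
force: [0.1, 0.3, 0.4]
opening: 0.0601
gripper_force: 0.0
[-40.2  41.4  39.1 123.2 -53.6  32.7 -41.6] [[-0.20165693 -0.00022571]]
```

```bash
python3 -m jog '[[0,0,-0.4,-0.02,0,0,6],[0,0,-0.2,0,0,0,6],[0.5,0.08,0,0,0,0,6],[0.79,0.13,0,0,0,0,6],[0.79,0.13,0,0,0,0,6],[0.79,0.13,0,0,0,0,6],[0.79,0.13,0,0,0,0,6]]'
python3 -m jog '[[0.79,0.13,0,0.007,-0.043,0,6],[0.79,0.13,0,0.007,-0.043,0,6],[0.79,0.13,0,0.007,-0.043,0,6],[0.79,0.13,0,0.007,-0.043,0,6],[0,0,0,0,0,0,6]]'
python3 -c "
from rig import env
from pr import *
o=env.get_obs();print(o['joint_pos'].round(1),toP(o['tool_pos']))"
```

```text
time: 14.4
tool_pos: [0.4909, 0.11, 0.047]
eef_rot: [-180.0, -1.0, 9.1]
force: [-4.9, -1.4, 4.0]
opening: 0.0599
gripper_force: 2.5
time: 14.9
tool_pos: [0.5242, 0.1152, 0.0472]
eef_rot: [-180.0, -11.2, 9.1]
force: [-2.0, 0.0, 0.6]
opening: 0.06
gripper_force: 0.6
[-36.2  41.7  31.9 120.7 -63.6  22.2 -34.4] [[-0.13264996 -0.00031938]]
```

```bash
python3 -m jog '[[0.79,0.13,0,0.005,-0.033,0,6],[0.79,0.13,0,0.005,-0.033,0,6],[0.79,0.13,0,0.006,-0.04,0,6],[0.79,0.13,0,0.006,-0.04,0,6],[0,0,0,0,0,0,6]]'
python3 - <<'E'
from pr import *
from rig import env
o=env.get_obs();print(o['joint_pos'].round(1),toP(o['tool_pos']))
b=snap("top","4");a=snap("scene","4")
cv2.imwrite("pics/push.png",np.hstack([crop(a,265,170,150,130,2.6),crop(b,130,95,130,130,2.6)]))
E
```

```text
time: 15.4
tool_pos: [0.556, 0.1219, 0.0479]
eef_rot: [-179.6, -19.4, 9.0]
force: [-2.1, 0.6, 0.3]
opening: 0.0603
gripper_force: 1.2
[-18.9  38.5   5.1 122.  -77.8   1.4 -18.9] [[-0.10012743  0.00118092]]
```

View pics/push.png

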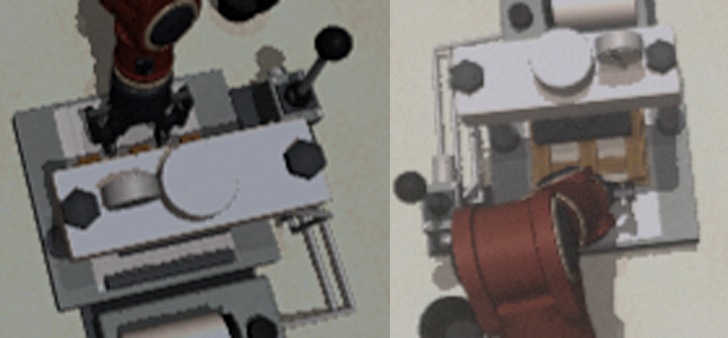

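The pack is sliding square under the head, with its front edge at (165,140) in the left half. About 3 cm remain.

```bash
python3 -m jog '[[0.6,0.08,0,0,0,0,6],[0.6,0.1,0,0,0,0,6],[0.6,0.1,0,0,0,0,6],[0.3,0.05,0,0,0,0,6],[0,0,0,0,0,0,6]]'
python3 -m jog '[[0.3,0.05,0,0,0,0,6],[0.2,0.03,0,0,0,0,6],[0.2,0.03,0,0,0,0,6],[0,0,0,0,0,0,6]]'
python3 -c "
from rig import env
from pr import *
o=env.get_obs();print(o['joint_pos'].round(1),toP(o['tool_pos']))"
```

```text
time: 16.0
tool_pos: [0.5778, 0.1237, 0.0482]
eef_rot: [179.7, -19.5, 9.3]
force: [-1.1, -0.4, -0.7]
opening: 0.0601
gripper_force: 0.3
time: 16.4
tool_pos: [0.5843, 0.1251, 0.0481]
eef_rot: [179.9, -19.5, 9.2]
force: [-2.3, -1.3, 0.1]
opening: 0.0602
gripper_force: 1.3
[-27.2  41.   18.2 117.9 -73.3  10.1 -24.8] [[-0.07169919 -0.00024878]]
```

```bash
python3 -m jog '[[0.2,0.03,0,0,0,0,6],[0,0,0,0,0,0,6]]'; python3 -m jog '[[0.2,0.03,0,0,0,0,6],[0,0,0,0,0,0,6]]';python3 -m jog '[[0.2,0.03,0,0,0,0,6],[0,0,0,0,0,0,6]]'
```

```text
time: 16.6
tool_pos: [0.5863, 0.1255, 0.0481]
eef_rot: [179.9, -19.5, 9.2]
force: [-3.3, -1.1, 0.3]
opening: 0.0595
gripper_force: 1.4
time: 16.8
tool_pos: [0.5883, 0.1258, 0.0481]
eef_rot: [179.9, -19.5, 9.2]
force: [-1.8, -0.3, 0.2]
opening: 0.0599
gripper_force: 1.4
time: 17.0
tool_pos: [0.59, 0.126, 0.048]
eef_rot: [179.9, -19.4, 9.2]
force: [-3.6, 0.1, 1.6]
opening: 0.0598
gripper_force: 2.0
```

```bash
python3 -m jog '[[0.2,0.03,0,0,0,0,6],[0,0,0,0,0,0,6]]'; python3 -m jog '[[0.2,0.03,0,0,0,0,6],[0,0,0,0,0,0,6]]';python3 -m jog '[[0.2,0.03,0,0,0,0,6],[0,0,0,0,0,0,6]]'
```

```text
time: 17.2
tool_pos: [0.5902, 0.126, 0.0476]
eef_rot: [179.9, -19.3, 9.2]
force: [-8.8, -2.0, 4.5]
opening: 0.0601
gripper_force: 4.1
time: 17.4
tool_pos: [0.5904, 0.126, 0.0471]
eef_rot: [179.9, -19.1, 9.2]
force: [-11.9, -2.8, 6.2]
opening: 0.0599
gripper_force: 5.9
time: 17.6
tool_pos: [0.5907, 0.126, 0.0465]
eef_rot: [180.0, -18.9, 9.2]
force: [-13.6, -4.2, 8.5]
opening: 0.0597
gripper_force: 7.6
```

```bash
python3 -m jog '[[-0.8,-0.13,0,0,0,0,6],[-1,-0.16,0,0,0,0,6],[-1.5,-0.25,0.5,-0.013,0.08,0,6],[-1.5,-0.25,1,-0.013,0.08,0,6],[-1.5,-0.25,2,-0.013,0.08,0,4],[-1.5,-0.25,3,-0.013,0.08,0,2],[-1.5,-1.5,3,0,0,0,0],[-1,-3,3,0,0,0,0]]'
python3 -m jog '[[-1,-4,3,0,0,0,0],[0,-4.5,3,0,0,0,0],[0,-4.5,3,0,0,0,0],[0,-4.5,3,0,0,0,0]]'
python3 - <<'E'
from pr import *
from rig import env
o=env.get_obs();print(o['joint_pos'].round(1),toP(o['tool_pos']))
b=snap("top","5");a=snap("scene","5")
cv2.imwrite("pics/home.png",np.hstack([crop(a,265,170,120,120,3.2),crop(b,130,95,120,120,3.2)]))
E
```

```text
time: 18.4
tool_pos: [0.4984, 0.0726, 0.1718]
eef_rot: [-180.0, -2.0, 9.7]
force: [0.3, 0.3, 0.4]
opening: 0.0014
gripper_force: 0.0
time: 18.8
tool_pos: [0.4884, -0.0957, 0.2856]
eef_rot: [179.9, -2.1, 9.3]
force: [1.5, -0.4, 0.1]
opening: 0.0003
gripper_force: 0.0
[-30.8  26.1  59.4 104.  -26.6  62.7 -42.7] [[-0.202159   -0.20262362]]
```

View pics/home.png

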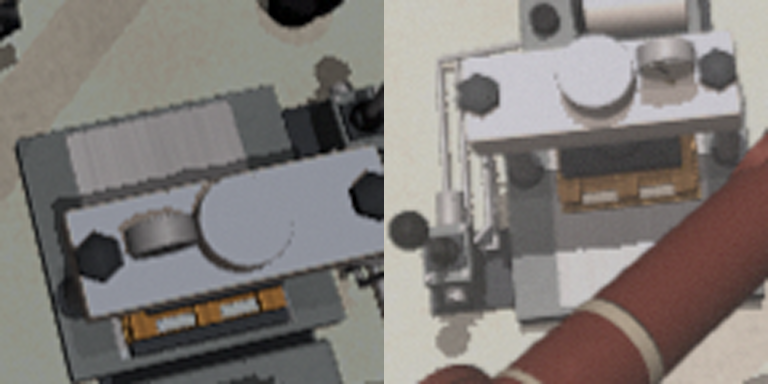

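The pack sits against the fence: its rear edge in the left half runs from about (124,340) to (286,308), and the front edge in the right half from (562,211) to (698,194). I'll check the centring.

```bash
python3 - <<'E'
from pr import *
for n,lo,hi in(("scene5",(295,250),(360,285)),("top5",(300-0,130),(352,175))):
    s=ld(n)
    if n=="top5": lo,hi=(300-125,130),(352-125,175)
    h=cv2.cvtColor(s["frame"],cv2.COLOR_RGB2HSV);m=cv2.inRange(h,(8,90,60),(25,255,255));ys,xs=np.nonzero(m)
    k=(xs>lo[0])&(xs<hi[0])&(ys>lo[1])&(ys<hi[1])
    p=toP(onz(s,np.c_[xs[k],ys[k]],.082));print(n,k.sum(),np.percentile(p,[0,2,98,100],axis=0).round(4).tolist())
    print(np.histogram(p[:,1],bins=np.arange(-.1,.105,.01))[0])
a=ld("scene5");U=lambda L:np.float64(L)/3.2+[265,170]
print("fence",toP(onz(a,U([(132,355),(288,322)]),.07)).round(4),"pack rear",toP(onz(a,U([(124,341),(286,309)]),.086)).round(4))
b=ld("top5");V=lambda L:(np.float64(L)-[384,0])/3.2+[130,95]
print("front",toP(onz(b,V([(562,211),(698,194)]),.07)).round(4))
E
```

```text
scene5 242 [[0.0318, -0.089], [0.0341, -0.0874], [0.0589, 0.0789], [0.0592, 0.0817]]
[ 0 21 24 27 14  6  7  5 10 20 21 12  8  7  6 10 21 20  3  0]
top5 226 [[-0.0712, -0.0808], [-0.0686, -0.0782], [-0.0038, 0.0781], [0.0024, 0.0802]]
[ 0  3 37 24 15  9 10  9  9 16 17 14  8  5  9  4 20 16  1  0]
fence [[ 0.0733 -0.0841]
 [ 0.0751  0.0822]] pack rear [[ 0.059  -0.0908]
 [ 0.0629  0.0797]]
front [[-0.0698  0.0811]
 [-0.0656 -0.0822]]
```

```bash
python3 -m jog '[[-0.5,3,3,0,0.035,0,0],[-0.6,4,3,0,0,0,0],[-0.6,4,0.4,0,0,0,0],[-0.7,4.2,0,0,0,0,0],[-0.7,4.2,0,0,0,0,0],[-0.7,4.2,0,0,0,0,0]]'
python3 -m jog '[[-0.7,4.2,0,0,0,0,0],[-0.7,4.2,0,0,0,0,0],[-0.7,4.2,0,0,0,0,0],[-0.7,4.2,0,0,0,0,0],[0,0.9,0,0,0,0,0],[0,0,0,0,0,0,0]]'
python3 -c "
from rig import env
from pr import *
o=env.get_obs();print(o['joint_pos'].round(1),toP(o['tool_pos']))"
```

```text
time: 19.5
tool_pos: [0.4496, 0.1444, 0.3478]
eef_rot: [-179.6, -0.1, 9.3]
force: [0.6, 0.3, -0.6]
opening: 0.0
gripper_force: 0.0
time: 20.1
tool_pos: [0.4208, 0.3218, 0.3466]
eef_rot: [-179.7, -0.0, 9.6]
force: [0.1, -0.5, 0.2]
opening: 0.0002
gripper_force: 0.0
[-78.8  28.9  63.9  91.7 -26.9  76.2 -91.5] [[-0.20109751  0.22035739]]
```

```bash
python3 -m jog '[[0,-0.3,-3,0,0,0,0],[0,0,-3,0,0,0,0],[0,0,-3,0,0,0,0],[0,0,-2,0,0,0,0],[0,0,0,0,0,0,0],[0,0,0,0,0,0,0]]'
python3 -m jog '[[0.98,0.16,0,0,0,0,0],[0.98,0.16,0,0,0,0,0],[0.98,0.16,0,0,0,0,0],[0.98,0.16,0,0,0,0,0],[0.98,0.16,0,0,0,0,0],[0.98,0.16,0,0,0,0,0],[0,0,0,0,0,0,0]]'
python3 -c "
from rig import env
from pr import *
o=env.get_obs();print(o['joint_pos'].round(1),toP(o['tool_pos']))"
```

```text
time: 20.7
tool_pos: [0.4222, 0.3146, 0.2381]
eef_rot: [-179.6, -0.0, 9.1]
force: [-0.3, -0.5, 0.1]
opening: 0.0
gripper_force: 0.0
time: 21.4
tool_pos: [0.4819, 0.3253, 0.237]
eef_rot: [-179.7, -0.1, 9.2]
force: [-1.0, 0.1, 0.6]
opening: 0.0003
gripper_force: 0.8
[-68.3  38.5  56.8  94.2 -35.   66.6 -83.6] [[-0.1402721  0.2139289]]
```

In contact with the knob with a light spring force. I'll continue towards the detent.

```bash
python3 -m jog '[[0.98,0.16,0,0,0,0,0],[0.98,0.16,0,0,0,0,0],[0.98,0.16,0,0,0,0,0],[0.5,0.08,0,0,0,0,0],[0.3,0.05,0,0,0,0,0]]'
python3 -m jog '[[0.3,0.05,0,0,0,0,0],[0.3,0.05,0,0,0,0,0],[0.3,0.05,0,0,0,0,0],[0,0,0,0,0,0,0]]'
python3 -c "
from rig import env
from pr import *
o=env.get_obs();print(o['joint_pos'].round(1),toP(o['tool_pos']))"
```

```text
time: 21.9
tool_pos: [0.5103, 0.3305, 0.2364]
eef_rot: [-179.6, 1.2, 9.3]
force: [-19.9, -2.2, 12.6]
opening: 0.0001
gripper_force: 10.2
time: 22.3
tool_pos: [0.5226, 0.3326, 0.2352]
eef_rot: [-179.6, 0.6, 9.2]
force: [-4.4, -1.3, -2.3]
opening: 0.0
gripper_force: 2.1
[-63.4  41.9  55.1  87.3 -36.   70.4 -83.3] [[-0.09895029  0.21448815]]
```

```bash
python3 -m jog '[[0.3,0.05,0,0,0,0,0],[0.3,0.05,0,0,0,0,0],[0,0,0,0,0,0,0]]'
python3 -m jog '[[-0.98,-0.16,0,0,0,0,0],[-0.98,-0.16,0,0,0,0,0],[-0.98,-0.16,0,0,0,0,0],[-0.98,-0.16,0,0,0,0,0],[-2,-0.3,0,0,0,0,0],[-2,-0.3,0,0,0,0,0],[0,0,4,0,0,0,0],[0,0,4,0,0,0,0]]'
python3 -m jog '[[0,-4,4,0,0,0,0],[0,-4,0,0,0,0,0],[0,-4,0,0,0,0,0],[0,-4,0,0,0,0,0],[0,-4,0,0,0,0,0],[0,-4,0,0,0,0,0],[0,-4,0,0,0,0,0],[0,-4,0,0,0,0,0]]'
python3 - <<'E'
from pr import *
b=snap("top","6");a=snap("scene","6")
a0,b0=ld("scene5"),ld("top5")
cv2.imwrite("pics/end.png",np.hstack([crop(a,265,150,150,150,2.6),crop(b,125,85,150,150,2.6)]))
E
```

```text
time: 22.6
tool_pos: [0.5329, 0.3341, 0.237]
eef_rot: [-179.6, 0.0, 9.2]
force: [-0.3, -0.4, -0.4]
opening: -0.0
gripper_force: 0.5
time: 23.4
tool_pos: [0.4506, 0.3214, 0.3169]
eef_rot: [-179.7, 0.3, 9.3]
force: [1.7, 0.4, 0.4]
opening: -0.0001
gripper_force: 0.0
time: 24.2
tool_pos: [0.4522, 0.0048, 0.3525]
eef_rot: [-179.6, 0.0, 9.3]
force: [0.4, 0.0, 0.3]
opening: 0.0004
gripper_force: 0.0
```

View pics/end.png

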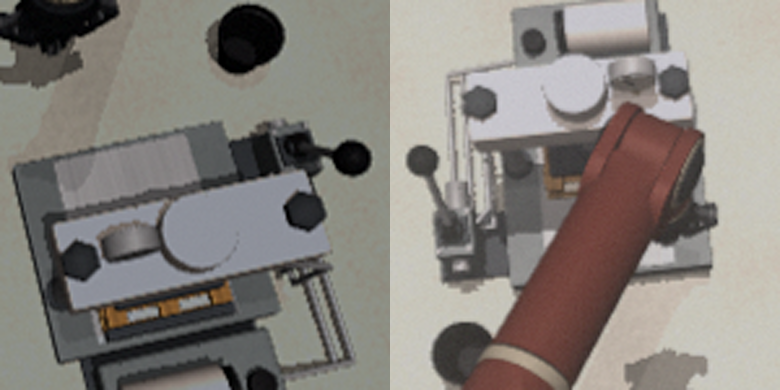

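The lever stays forward, with the knob at (351,157) in the left half and (422,160) in the right. The pack is still against the fence and the pot is where it was. I'll check the knob angle numerically and let things settle.

```bash
python3 -m jog '[[0,0,0,0,0,0,0],[0,0,0,0,0,0,0],[0,0,0,0,0,0,0],[0,0,0,0,0,0,0],[0,0,0,0,0,0,0]]'
python3 - <<'E'
from pr import *
a,b=ld("scene6"),ld("top6")
k=tri(a,np.array([[351,157]])/2.6+[265,150],b,np.array([[32,160]])/2.6+[125,85]);p=toP(k)[0]
print(k,p,"q",np.arctan2(p[0]+.110,k[2]-.112)+.15)
s=a;h=cv2.cvtColor(s["frame"],cv2.COLOR_RGB2HSV);m=cv2.inRange(h,(8,90,60),(25,255,255));ys,xs=np.nonzero(m)
i=(xs>295)&(xs<360)&(ys>250)&(ys<285);q=toP(onz(s,np.c_[xs[i],ys[i]],.082));print(i.sum(),np.percentile(q,[2,98],axis=0))
E
```

```text
time: 24.8
tool_pos: [0.4531, 0.007, 0.3523]
eef_rot: [-179.6, 0.1, 9.3]
force: [-0.4, 0.4, 0.2]
opening: -0.0001
gripper_force: 0.0
[0.56372044 0.34177516 0.24915049] [-0.05683889  0.21687362] q 0.5197812268841511
208 [[ 0.03409575 -0.08739844]
 [ 0.05888366  0.07973587]]
```

```bash
python3 -c "
from rig import env
print(env.hand_in())"
```

```text
the job is handed in; nothing more can be done
None
```

The job is handed in, with no verdict shown: the pack is home against the fence (about 4 mm off centre by camera) and the lever measures about 0.52 rad in the float notch, but I did not measure the head's final height.

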